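# Heft two kit cartons by one end and sort full from empty

### The job

Find out by feel which of the two closed kit cartons are full and which are empty: first the blue-banded one, then the orange-banded one, raise the handle end a few degrees, its rear edge staying on the bench, and hold it there a moment to feel its weight. Slide every full carton into the green bay and every empty one into the yellow bay, inside the marking, standing flat with its front end (the handle end) square against the stop. Their bottoms are not taped, so never lift a carton clear of the bench, tip it steeply, press it down hard or ram it against a stop, and leave everything else where it is.

Things in the scene. Friction and masses are not known exactly. Their poses are not given: they have to be found in the camera images.
- blue_carton: closed white kit carton with a blue band, 120 x 90 x 60 mm (its x, y, z), loose; origin at the centre of its underside, x towards its front end (under the handle), z up. A full one weighs 0.67 to 0.86 kg, an empty one 0.16 to 0.23 kg, centred within 8 mm of its middle; it does not show outside. Both may be full, both empty, or one of each. Friction on the bench about 0.25 to 0.45
- blue_carton_handle (a point): middle of the blue carton's lift handle: round grey grip, 12 mm thick, 60 mm long along the carton's y, that turns freely about its own axis, centre 92 mm above the underside (32 mm above the lid) and 42 mm in front of the carton's centre, between two black posts 62 mm apart. Lifting it tips the carton about its rear bottom edge, 102 mm behind and 92 mm below
- blue_carton_front (a point): middle of the blue carton's front bottom edge, 60 mm in front of its centre: this end goes against a stop. Held up straight, the handle end takes 0.59 of the weight (3.6 N or more if full, under 1.5 N if empty); a rearward pull F takes off 0.9 F. Pushed forward at the handle it tends to pitch over this edge: tow it with this edge eased up 2 to 4 mm
- orange_carton: closed white kit carton with an orange band, 120 x 90 x 60 mm (its x, y, z), loose; origin at the centre of its underside, x towards its front end (under the handle), z up. A full one weighs 0.67 to 0.86 kg, an empty one 0.16 to 0.23 kg, centred within 8 mm of its middle; it does not show outside. Both may be full, both empty, or one of each. Friction on the bench about 0.25 to 0.45
- orange_carton_handle (a point): middle of the orange carton's lift handle: round grey grip, 12 mm thick, 60 mm long along the carton's y, that turns freely about its own axis, centre 92 mm above the underside (32 mm above the lid) and 42 mm in front of the carton's centre, between two black posts 62 mm apart. Lifting it tips the carton about its rear bottom edge, 102 mm behind and 92 mm below
- orange_carton_front (a point): middle of the orange carton's front bottom edge, 60 mm in front of its centre: this end goes against a stop. Held up straight, the handle end takes 0.59 of the weight (3.6 N or more if full, under 1.5 N if empty); a rearward pull F takes off 0.9 F. Pushed forward at the handle it tends to pitch over this edge: tow it with this edge eased up 2 to 4 mm
- green_bay: bay for full cartons (dispatch): a flat green-edged floor marking, 250 mm wide (its y) and 135 mm deep, with a fixed green stop bar 30 mm high, 16 mm thick along its far edge. Two cartons fit side by side. Origin at the middle of the stop's near face, at bench height; x from the bay through the stop (as the x of a carton in place), y along the stop. Green and yellow may change sides
- yellow_bay: bay for empty cartons (refilling): a flat yellow-edged floor marking, 250 mm wide (its y) and 135 mm deep, with a fixed yellow stop bar 30 mm high, 16 mm thick along its far edge. Two cartons fit side by side. Origin at the middle of the stop's near face, at bench height; x from the bay through the stop (as the x of a carton in place), y along the stop. Green and yellow may change sides
- table: the steel bench, its top at z = 0, fixed
- reagent_jar: bystander: small jar with a red cap, 38 mm across, 58 mm high, between the two stops; origin at the centre of its underside
- amber_bottle: bystander: amber bottle, 48 mm across, 110 mm high; origin at the centre of its underside
- tape_roll: bystander: yellow roll of tape lying flat, 80 mm across, 22 mm high; origin at the centre of its underside
- sample_cup: bystander: clear cup, 60 mm across, 60 mm high; origin at the centre of its underside
- yellow_bin: bystander: open yellow bin, 140 x 110 x 70 mm; origin at the centre of its underside
There are look-alikes about, which are no part of the job. What is shaped like the orange_carton but purple is not meant.

How it is judged:
By the outcome, as a careful person would: the job done as asked, in the order asked, and still so for the second after the job is handed in, with the robot touching nothing.
It also fails if it takes over 69 s, if anything falls off the work surface, if the arm or the gripper's body presses on something with over 40 N, if the wrist force passes 120 N, or if a joint passes its speed limit or range.

### The arm

A 6-joint arm with a two-finger parallel gripper is mounted at the origin on the work surface. World frame = base frame: x ahead of the robot, y to its left, z up, the work surface at z = 0. Lengths are in m, angles in rad, forces in N, time in s.
With the tool pointing down it reaches from about 0.3 to 0.85 m from the base axis. Payload 4.2 kg.
Tool frame: the origin (TCP) lies at the very end of the fingers, on their centre line; the grasp point (between the pads) lies 19 mm behind it; z points along the fingers, x is the direction in which the jaws open and shut, and the axes are right-handed (so a half turn about z gives the same grasp; the last joint's range is limited). The gripper opens to 91 mm and grips with 3 to 60 N. Pads are 32 mm wide; open, the fingers measure 118 mm over their backs; the gripper's body (76 mm by 178 mm) begins 60 mm behind the grasp point.
Start: joints at [1.27, 0.32, 1.565, -0, 1.257, -0.02], TCP at [0.159, 0.552, 0.214] pointing down, gripper open.
Joint ranges: [-3.11, 3.11], [-0.84, 2.01], [0.21, 2.61], [-1.34, 4.49], [0.05, 2.63], [-2.56, 2.56]. Speed limits (rad/s): [2.57, 2.57, 3.14, 3.14, 3.14, 3.14].

### API

Orientations are given as a unit quaternion [w, x, y, z].
In Python, from rig import r, cams gives the robot as it stands.
- The arm moves only by the shell command python3 -m inch 'ROWS' [OPENING] [FORCE]. ROWS is text: rows parted by semicolons, each of 6 numbers parted by spaces: the shift along the tool's x, y, z in cm, then the turn, a rotation vector about the tool's x, y, z in degrees. A call has 1 to 5 rows; each row is the pose to reach, as a shift and turn from the pose commanded when the call began, along the tool's axes at that moment; what a row does not reach only later rows make up. A row lasts 1/10 s, in which the tool goes at most 50 mm and 8.59 degrees, less where a joint would pass 70% of its speed; a pose out of reach is approached as far as the arm can. A call with a gripper value outside its range is refused whole. OPENING is the opening, from 0 (shut) to 1 (fully open), set as the call begins (- or left out, the last holds). The fingers move at their own pace and stop on an object; FORCE is the grip in N (left out, the last holds). Time passes only in rows, so rows that repeat a pose let the fingers close. It gives the time, the measured TCP pose, the force and the opening at its end, in the units of the state.
- r.observe(): the state, without advancing time (a new reading comes with each control period).
- cams.get_image(name): name is "side" or "top" or "wrist"; returns a dict with "frame" (384x512x3 uint8, blue, green, red), "intrinsics" (3x3 intrinsics, pixels), "position" and "attitude" of the camera in the world. Camera axes: x right, y down, z forward; pixel columns grow to the right and rows downward; lengths in m; the calibration is good to about 2 mm. A picture is of the moment at which its call begins. There is no depth.
- r.job_done(): hands the job in, once; it reports no verdict.
The state is a dict: "time": time; "q": joint angles; "dq": joint speeds; "joint_torque": joint torques, N m; "tcp_pos": TCP position; "ee_rot": TCP orientation; "force": force on the tool from outside, world axes, zero at the start; "wrist_torque": the same for the moment, N m; "width": finger opening in m.
Only numpy, scipy, OpenCV 4.12 (cv2) and the standard library are available. Lean on these libraries where they do the work, as an engineer would, in place of code of your own. Each camera call takes 0.05 s, during which the arm holds its last target. There are 200 camera calls.

## Working session

There is one attempt and no reset: what is moved stays moved. The work goes in short steps, Python scripts to look and compute and a shell command to move; the robot and the scene stay as the last step left them, time stands still between calls to the robot, and variables do not carry over. Pictures are saved under pics/ and viewed, about 8 in all and at most 12, crops included, and the job is handed in when it is done.

```bash
ls; mkdir -p pics
python3 - <<'E'
from rig import r,cams
import cv2
for n in("top","side"):
    d=cams.get_image(n); cv2.imwrite(f"pics/{n}0.png",d["frame"]); print(n,d["intrinsics"],d["position"],d["attitude"])
print(r.observe())
E
```

```text
pics
top [[401.83770772   0.         256.47404232]
 [  0.         401.83770772 193.63328142]
 [  0.           0.           1.        ]] [ 0.28602642 -0.02061113  1.42779656] [-0.05986783  0.70559756 -0.70426406  0.05059706]
side [[352.25164845   0.         257.27601874]
 [  0.         352.25164845 185.61940694]
 [  0.           0.           1.        ]] [ 0.44868376 -0.69104354  0.86172586] [-0.34339404  0.93896581 -0.0200736   0.00455923]
{'time': 0.1, 'q': array([ 1.27000907e+00,  3.20187028e-01,  1.56556813e+00,  9.07868939e-06,
        1.25741571e+00, -1.99671987e-02]), 'dq': array([-0.00136477, -0.00058923, -0.00265645, -0.00133034, -0.00049328,
       -0.00022347]), 'joint_torque': array([ 1.45244521e-03, -4.13334668e+01, -2.32509524e+01,  7.31719821e-02,
        4.22857446e-02, -5.08633059e-05]), 'tcp_pos': array([0.15919728, 0.55203553, 0.21322358]), 'ee_rot': array([ 4.58216212e-04,  7.99107496e-01,  6.01187647e-01, -6.42452299e-04]), 'force': array([0.06495874, 0.39930859, 0.12607357]), 'wrist_torque': array([-0.05855797,  0.03343685, -0.02100408]), 'width': 0.09106491336449098}
```

View pics/top0.png

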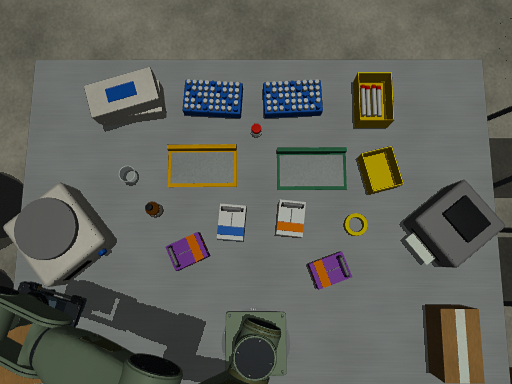

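View pics/side0.png

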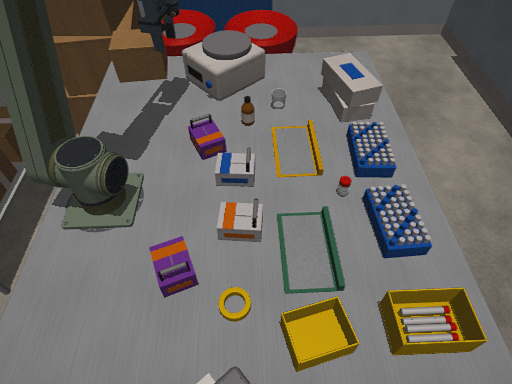

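The white cartons are blue-banded at about (231,222) and orange-banded at about (291,219) in the top view. The purple look-alikes at (188,251) and (328,269) don't match because their bodies are purple. The yellow bay is at (202,166), the green bay at (312,170), and the jar at (256,130). Next I'll measure these and confirm them in an enlarged crop.

```bash
cat > h.py <<'E'
from rig import r,cams
import cv2,numpy as np
from scipy.spatial.transform import Rotation as R
def rot(q): return R.from_quat([q[1],q[2],q[3],q[0]]).as_matrix()
def ray(d,uv):
    uv=np.atleast_2d(np.float64(uv)); K=d["intrinsics"]
    v=np.c_[uv,np.ones(len(uv))]@np.linalg.inv(K).T
    return np.array(d["position"]),v@rot(d["attitude"]).T
def plane(d,uv,z):
    o,v=ray(d,uv); return o+v*((z-o[2])/v[:,2])[:,None]
def proj(d,P):
    p=(np.atleast_2d(P)-d["position"])@rot(d["attitude"]); p=p@d["intrinsics"].T; return p[:,:2]/p[:,2:]
def tri(d1,u1,d2,u2):
    o1,v1=ray(d1,u1);o2,v2=ray(d2,u2);v1=v1[0]/np.linalg.norm(v1);v2=v2[0]/np.linalg.norm(v2)
    s=np.linalg.lstsq(np.c_[v1,-v2],o2-o1,rcond=None)[0];a=o1+s[0]*v1;b=o2+s[1]*v2
    return (a+b)/2,np.linalg.norm(a-b)
HS=dict(blue=((105,120,60),(118,255,255)),orange=((8,150,120),(17,255,255)),yellow=((18,150,90),(30,255,255)),green=((60,80,40),(90,255,255)))
def mask(img,c,roi=None):
    m=cv2.inRange(cv2.cvtColor(img,cv2.COLOR_BGR2HSV),*HS[c])
    if roi: k=np.zeros_like(m);x0,y0,x1,y1=roi;k[y0:y1,x0:x1]=255;m&=k
    return m
E
python3 - <<'E'
from h import *
t=cams.get_image("top");s=cams.get_image("side")
a=cv2.resize(t["frame"][185:265,200:330],None,fx=5,fy=5,interpolation=cv2.INTER_CUBIC)
b=cv2.resize(s["frame"][140:250,205:335],None,fx=5,fy=5,interpolation=cv2.INTER_CUBIC)
c=np.hstack([a[:400],b[:400]])
cv2.imwrite("pics/crop1.png",cv2.resize(np.vstack([a,b[:, :]]),None,fx=.63,fy=.63))
for c,roi in(("blue",(205,195,255,250)),("orange",(270,195,315,245)),):
    m=mask(t["frame"],c,roi);k=max(cv2.findContours(m,0,2)[0],key=cv2.contourArea)
    print(c,cv2.contourArea(k),cv2.minAreaRect(k),plane(t,cv2.boxPoints(cv2.minAreaRect(k)),.06).round(3).tolist())
for c,roi in(("yellow",(155,135,245,200)),("orange",(155,135,245,200)),("green",(265,135,360,200))):
    m=mask(t["frame"],c,roi);ys,xs=np.nonzero(m)
    if len(xs)<30: print(c,len(xs)); continue
    rc=cv2.minAreaRect(np.c_[xs,ys].astype(np.float32));print(c,len(xs),rc)
    print(plane(t,cv2.boxPoints(rc),0).round(3).tolist())
    print({int(y):int((ys==y).sum()) for y in np.unique(ys)})
E
```

```text
blue 193.5 ((230.5499725341797, 230.35000610351562), (27.073863983154297, 8.743401527404785), 4.39870548248291) [[0.364, 0.132, 0.06], [0.393, 0.131, 0.06], [0.387, 0.039, 0.06], [0.357, 0.041, 0.06]]
orange 186.5 ((289.8384704589844, 226.29232788085938), (26.295364379882812, 8.558396339416504), 7.125016689300537) [[0.38, -0.07, 0.06], [0.409, -0.074, 0.06], [0.398, -0.162, 0.06], [0.37, -0.158, 0.06]]
yellow 821 ((201.49996948242188, 164.99998474121094), (68.99998474121094, 41.99999237060547), 0.0)
[[0.539, 0.322, 0.0], [0.696, 0.328, 0.0], [0.696, 0.074, 0.0], [0.539, 0.073, 0.0]]
{144: 43, 145: 69, 146: 69, 147: 69, 148: 34, 150: 1, 151: 68, 152: 12, 153: 6, 154: 6, 155: 6, 156: 6, 157: 6, 158: 6, 159: 6, 160: 6, 161: 6, 162: 6, 163: 6, 164: 6, 165: 6, 166: 6, 167: 6, 168: 6, 169: 6, 170: 6, 171: 6, 172: 6, 173: 6, 174: 6, 175: 6, 176: 6, 177: 6, 178: 6, 179: 6, 180: 6, 181: 6, 182: 5, 183: 69, 184: 69, 185: 69, 186: 70}
orange 0
green 799 ((311.4999694824219, 167.99998474121094), (68.99998474121094, 41.99999237060547), 0.0)
[[0.528, -0.075, 0.0], [0.684, -0.076, 0.0], [0.684, -0.328, 0.0], [0.528, -0.323, 0.0]]
{147: 40, 148: 70, 149: 70, 150: 70, 151: 22, 153: 15, 154: 68, 155: 5, 156: 4, 157: 5, 158: 6, 159: 6, 160: 6, 161: 6, 162: 6, 163: 6, 164: 6, 165: 6, 166: 6, 167: 6, 168: 6, 169: 6, 170: 5, 171: 5, 172: 5, 173: 5, 174: 5, 175: 5, 176: 5, 177: 5, 178: 5, 179: 5, 180: 5, 181: 5, 182: 5, 183: 5, 184: 6, 185: 6, 186: 66, 187: 70, 188: 70, 189: 70}
```

View pics/crop1.png

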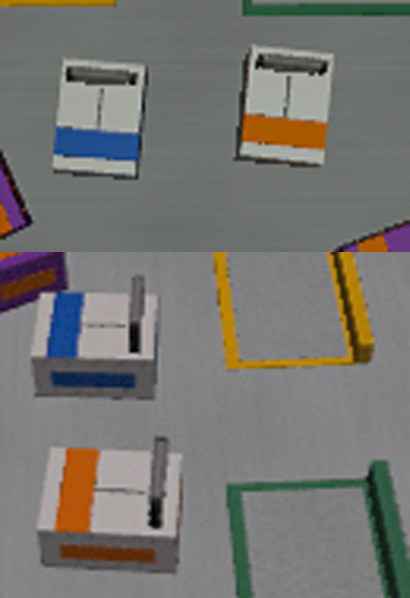

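The crop confirms both white cartons: the handles are at the far end, at about (232.4,208.8) and (292.4,205.3) in the top view, and about (248.3,157.8) and (255.2,212.4) in the side view.

Run:
```python
from h import *
t=cams.get_image("top");s=cams.get_image("side")
np.set_printoptions(precision=4,suppress=True)
for n,a,b in(("blue",(232.4,208.8),(248.3,157.8)),("orange",(292.4,205.3),(255.2,212.4))):
    print(n,tri(t,a,s,b),plane(t,[a],.092))
# stop bars: near-top edge row in top view; side view check
for n,roi in(("yellow",(155,135,245,200)),("green",(265,135,360,200))):
    m=mask(t["frame"],n,roi);c=200 if n=="yellow" else 312
    pr=m[roi[1]:roi[3],c-20:c+20].mean(1)
    print(n,[(i+roi[1],int(v)) for i,v in enumerate(pr) if v>0], t["frame"][140:158,c].tolist())
    for x in(.655,.66,.665,.67,.675,.68): print(x,proj(t,[[x,.2 if n=="yellow" else -.2,0],[x,.2 if n=="yellow" else -.2,.03]]).ravel())
o=r.observe();X=rot(o["ee_rot"]);
for n,H,yaw in(("blue",tri(t,(232.4,208.8),s,(248.3,157.8))[0],-4.4),):
    print("shift to 10cm above (tool cm)",(X.T@(H+[0,0,.10-.019]-o["tcp_pos"]))*100)
```

```text
blue (array([0.4472, 0.0784, 0.0843]), np.float64(0.0022125617863582078)) [[0.4452 0.0777 0.092 ]]
orange (array([ 0.4607, -0.1241,  0.0759]), np.float64(0.0027892394670489752)) [[ 0.4572 -0.1231  0.092 ]]
yellow [(144, 172), (145, 255), (146, 255), (147, 255), (148, 127), (151, 255), (183, 255), (184, 255), (185, 255), (186, 255)] [[110, 113, 108], [111, 113, 109], [112, 114, 109], [119, 115, 108], [44, 107, 133], [0, 115, 160], [0, 118, 163], [0, 125, 171], [0, 64, 89], [0, 34, 47], [0, 37, 53], [0, 119, 168], [79, 116, 130], [111, 115, 110], [111, 114, 110], [110, 114, 110], [107, 112, 106], [108, 113, 106]]
0.655 [201.5336 154.7573 200.2957 152.6549]
0.66 [201.5666 153.4291 200.3301 151.3005]
0.665 [201.5996 152.1022 200.3645 149.9475]
0.67 [201.6326 150.7768 200.3988 148.5961]
0.675 [201.6655 149.4527 200.433  147.246 ]
0.68 [201.6984 148.1301 200.4673 145.8974]
green [(147, 165), (148, 255), (149, 255), (150, 255), (151, 51), (153, 12), (154, 255), (186, 248), (187, 255), (188, 255), (189, 255)] [[108, 112, 109], [109, 113, 110], [110, 113, 109], [110, 113, 108], [109, 113, 108], [110, 114, 110], [111, 113, 112], [88, 105, 67], [56, 81, 35], [52, 80, 32], [60, 90, 39], [25, 38, 15], [13, 20, 8], [26, 32, 19], [50, 79, 29], [113, 117, 111], [115, 118, 114], [111, 116, 111]]
0.655 [311.0171 154.7109 312.0343 152.5998]
0.66 [310.9921 153.3779 312.0082 151.2405]
0.665 [310.9671 152.0463 311.9822 149.8826]
0.67 [310.9422 150.7161 311.9562 148.5261]
0.675 [310.9173 149.3874 311.9302 147.1712]
0.68 [310.8924 148.06   311.9043 145.8177]
shift to 10cm above (tool cm) [-37.5591  40.7909   4.8582]
```

```bash
python3 -m inch '-3.4 3.7 0 0 0 7.8; -6.8 7.4 0 0 0 15.6; -10.2 11.1 0 0 0 23.4; -13.6 14.8 0 0 0 31.2; -17 18.5 0 0 0 39' 1 15
cat > go.py <<'E'
# print tool-axis shift (cm) and turn (deg) from present pose to TCP target x y z, tool-x yaw deg, pitch 0
import sys;from h import *
np.set_printoptions(precision=3,suppress=True)
x,y,z,a=map(float,sys.argv[1:5]);o=r.observe();X=rot(o["ee_rot"]);a=np.radians(a);c,s=np.cos(a),np.sin(a)
T=np.array([[c,s,0],[s,-c,0],[0,0,-1]])
print("t",round(o["time"],2),"tcp",o["tcp_pos"],"F",np.array(o["force"]),"w",round(o["width"],4))
print("shift cm",X.T@(np.array([x,y,z])-o["tcp_pos"])*100,"turn",np.degrees(R.from_matrix(X.T@T).as_rotvec()))
E
python3 go.py 0.446 0.078 0.19 -4.4
```

```text
time: 0.8
tcp_pos: [0.2899, 0.3372, 0.2141]
ee_rot: [-0.0, 0.955, 0.298, 0.0]
force: [1.5, -0.0, -1.0]
width: 0.0909
t 0.8 tcp [0.29  0.337 0.214] F [ 1.506 -0.031 -0.957] w 0.0909
shift cm [-1.892 30.199  2.407] turn [-0.01  -0.035 39.035]
```

```bash
python3 -m inch '-0.3 4.5 0.3 0 0 7; -0.6 9 0.6 0 0 14; -1 13.5 0.9 0 0 21; -1.2 18 1.2 0 0 28; -1.5 22.5 1.6 0 0 35' >/dev/null; python3 go.py 0.446 0.078 0.19 -4.4
```

```text
t 1.3 tcp [0.407 0.144 0.198] F [-0.303  1.042  0.275] w 0.0912
shift cm [3.976 6.598 0.821] turn [-0.036 -0.069  4.024]
```

```bash
python3 -m inch '1.5 2.5 0.4 0 0 2; 3 5 0.8 0 0 4; 4 6.6 0.8 0 0 4; 4 6.6 0.8 0 0 4; 4 6.6 0.8 0 0 4' >/dev/null; python3 go.py 0.446 0.078 0.19 -4.4
python3 - <<'E'
from h import *
d=cams.get_image("wrist");cv2.imwrite("pics/w1.png",d["frame"]);np.set_printoptions(precision=4,suppress=True)
print(d["position"],proj(d,[[.446,.078,.092]]),d["intrinsics"][0],rot(d["attitude"]))
E
```

```text
t 1.8 tcp [0.445 0.08  0.19 ] F [-0.671  0.353 -0.302] w 0.0912
shift cm [ 0.065  0.179 -0.014] turn [-0.027  0.032  0.253]
[0.4518 0.1624 0.36  ] [[250.3418 196.8781]] [337.8733   0.     249.4104] [[ 0.9974 -0.0685 -0.0229]
 [-0.0722 -0.9535 -0.2925]
 [-0.0018  0.2934 -0.956 ]]
```

View pics/w1.png

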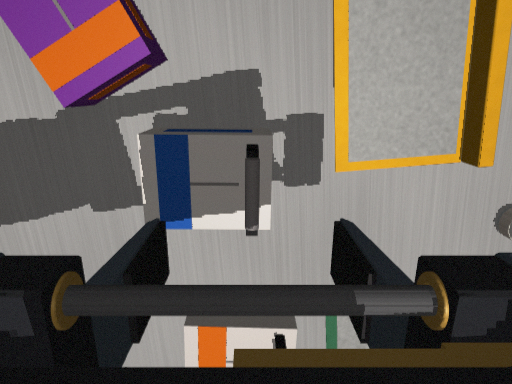

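The wrist view shows the blue carton's grip from (252,145) to (252,235), the lid's front edge at x≈272, and the near corners of the yellow bay at right.

```bash
cat > m.py <<'E'
from h import *
np.set_printoptions(precision=4,suppress=True)
E
python3 - <<'E'
from m import *
d=cams.get_image("wrist");t=cams.get_image("top")
g=cv2.cvtColor(d["frame"],cv2.COLOR_BGR2GRAY)
# front lid edge / band edges: line fits
m=mask(d["frame"],"blue",(150,133,200,232));k=max(cv2.findContours(m,0,2)[0],key=cv2.contourArea);b=cv2.boxPoints(cv2.minAreaRect(k))
print("band",b.tolist(),plane(d,b,.06))
ys,xs=np.nonzero(m)
for side in(min,max):
    pts=np.array([(side(xs[ys==y]),y) for y in range(140,226)],float);f=np.polyfit(pts[:,1],pts[:,0],1);P=plane(d,[(np.polyval(f,140),140),(np.polyval(f,225),225)],.06);v=P[0]-P[1];print("edge yaw",np.degrees(np.arctan2(-v[0],v[1])))
h=np.array([[252,145],[252,190],[252,235]]);print("handle",plane(d,h,.098),plane(d,h,.092))
print("tri",tri(d,(252,191),t,(232.4,208.8)))
print([ (y,np.nonzero(g[y,235:275]<70)[0]+235) for y in(160,180,200,220)])
c=[(337,170),(461,160),(470,155),(493,163)];print("bay",plane(d,c,0))
E
```

```text
band [[154.0, 135.0], [187.04568481445312, 132.63958740234375], [193.8426513671875, 227.79693603515625], [160.79696655273438, 230.1573486328125]] [[0.3644 0.1314 0.06  ]
 [0.3937 0.1314 0.06  ]
 [0.3889 0.0411 0.06  ]
 [0.3569 0.0409 0.06  ]]
edge yaw -3.682707839655654
edge yaw -4.564981055216602
handle [[0.4502 0.1223 0.098 ]
 [0.4477 0.086  0.098 ]
 [0.445  0.0466 0.098 ]] [[0.4502 0.1214 0.092 ]
 [0.4476 0.0842 0.092 ]
 [0.4448 0.0439 0.092 ]]
tri (array([0.4472, 0.0788, 0.0765]), np.float64(0.00031509131786507284))
[(160, array([246, 247, 248, 249, 250, 251, 252, 253, 254, 255, 256, 257, 258,
       259])), (180, array([246, 247, 248, 249, 250, 251, 252, 253, 254, 255, 256, 257, 258,
       259])), (200, array([245, 246, 247, 248, 249, 250, 251, 252, 253, 254, 255, 256, 257,
       258, 259])), (220, array([246, 247, 248, 249, 250, 251, 252, 253, 254, 255, 256, 257]))]
bay [[0.5403 0.0734 0.    ]
 [0.6737 0.075  0.    ]
 [0.6828 0.0798 0.    ]
 [0.7086 0.0692 0.    ]]
```

```bash
python3 - <<'E'
from m import *
d=cams.get_image("wrist");t=cams.get_image("top")
print(tri(d,(252,145),t,(221,207.4)),tri(d,(271,229),t,(245,207.5)), tri(d,(188,134),t,(217.3,225.5)))
E
python3 go.py 0.4475 0.081 0.075 -4.2
python3 -m inch '0.2 0 3 0 0 0; 0.2 0 6 0 0 0; 0.2 0 9 0 0 0; 0.2 0 9.5 0 0 0;0.2 0 9.5 0 0 0' >/dev/null; python3 go.py 0.4475 0.081 0.074 -4.2
```

```text
(array([0.451 , 0.1184, 0.0739]), np.float64(0.0022791081275294234)) (array([0.4581, 0.0361, 0.0602]), np.float64(0.009283996626975263)) (array([0.3927, 0.1306, 0.0549]), np.float64(0.0021209484666148354))
t 2.05 tcp [0.445 0.081 0.19 ] F [ 0.003 -0.407  0.007] w 0.0915
shift cm [ 0.213 -0.058 11.506] turn [-0.016 -0.004  0.19 ]
t 2.55 tcp [0.447 0.08  0.095] F [ 0.171  0.169 -0.24 ] w 0.0915
shift cm [ 0.016 -0.101  2.072] turn [0.013 0.084 0.156]
```

```bash
python3 -m inch '0 0 0.7 0 0 0; 0 0 1.4 0 0 0; 0 -0.1 2.1 0 0 0;0 -0.1 2.1 0 0 0;0 -0.1 2.1 0 0 0' >/dev/null; python3 go.py 0.4475 0.081 0.074 -4.2
python3 -m inch '0 0 0 0 0 0;0 0 0 0 0 0;0 0 0 0 0 0;0 0 0 0 0 0;0 0 0 0 0 0' 0 15 | grep -E 'force|width'
python3 -m inch '0 0 0 0 0 0;0 0 0 0 0 0;0 0 0 0 0 0;0 0 0 0 0 0;0 0 0 0 0 0' | grep -E 'force|width'
python3 - <<'E'
from m import *
s=cams.get_image("side");cv2.imwrite("pics/s2.png",cv2.resize(s["frame"][60:270,150:350],None,fx=2.5,fy=2.5))
E
```

```text
t 3.05 tcp [0.448 0.081 0.074] F [ 0.158  0.075 -0.383] w 0.0913
shift cm [-0.034 -0.03  -0.004] turn [-0.003  0.001  0.115]
force: [-0.3, -0.4, 0.7]
width: 0.054
force: [-0.4, -0.4, -0.0]
width: 0.0142
```

View pics/s2.png

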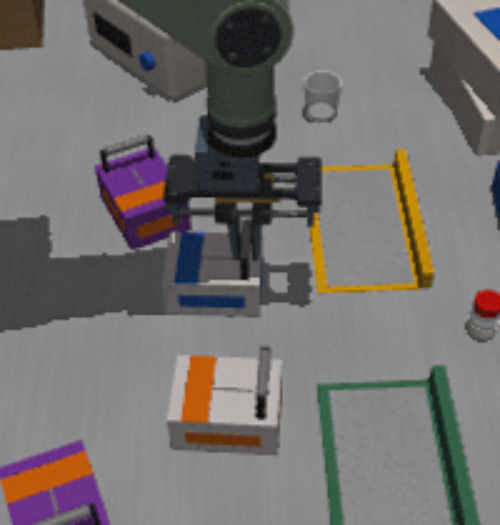

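```bash
cat > f.py <<'E'
from m import *
o=r.observe();print(round(o["time"],2),o["tcp_pos"],np.array(o["force"]),round(o["width"],4))
E
python3 -m inch '0 0 0 0 0 0;0 0 0 0 0 0;0 0 0 0 0 0;0 0 0 0 0 0;0 0 0 0 0 0'>/dev/null; python3 f.py
python3 -m inch '-0.12 0 -0.12 0 0 0; -0.25 0 -0.25 0 0 0; -0.37 0 -0.38 0 0 0; -0.5 0 -0.52 0 0 0; -0.67 0 -0.69 0 0 0' >/dev/null; python3 f.py
for i in 1 2 3; do python3 -m inch '0 0 0 0 0 0;0 0 0 0 0 0;0 0 0 0 0 0' >/dev/null; python3 f.py; done
```

```text
4.6 [0.4477 0.0807 0.0739] [ 0.3889 -0.1052 -1.1715] 0.0111
5.1 [0.4409 0.0811 0.0809] [ 0.2476 -0.4757 -0.4561] 0.0119
5.4 [0.4411 0.0811 0.0808] [ 0.275  -0.8733 -1.5676] 0.0116
5.7 [0.4411 0.0811 0.0808] [-0.075   0.2042 -2.0972] 0.0114
6.0 [0.4411 0.0811 0.0808] [-0.5398  1.205  -1.3818] 0.0114
```

```bash
for i in 1 2 3 4 5 6; do python3 -m inch '0 0 0 0 0 0' >/dev/null; python3 f.py; done
python3 - <<'E'
from m import *
s=cams.get_image("side");cv2.imwrite("pics/s3.png",cv2.resize(s["frame"][130:200,200:290],None,fx=6,fy=6,interpolation=cv2.INTER_CUBIC))
E
```

```text
6.1 [0.4411 0.0811 0.0808] [ 0.4514  0.5619 -2.0431] 0.0112
6.2 [0.441  0.0811 0.0808] [-0.1143 -0.2981 -1.5797] 0.0112
6.3 [0.441  0.0811 0.0808] [-0.1792  0.6676 -1.5436] 0.0115
6.4 [0.441  0.0811 0.0808] [-0.3985 -0.5295 -1.6363] 0.0115
6.5 [0.4411 0.0811 0.0808] [ 0.8714  0.0161 -0.9975] 0.0118
6.6 [0.4411 0.0811 0.0808] [ 0.331  -0.5479 -1.3201] 0.0116
```

View pics/s3.png

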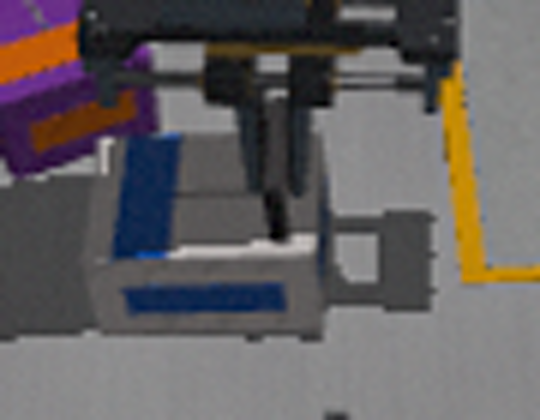

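Averaged over the hold, the blue carton pulls about -1.2 N net of bias, so it is empty and goes in the yellow bay. The crop shows its side stripe tipped up at the handle end with the rear edge still on the bench. Next I'll get the stop lines to sub-pixel accuracy from the first picture.

```bash
python3 - <<'E'
from m import *
t=cams.get_image("top");im=cv2.imread("pics/top0.png")
for n,c0,c1,ra,rb in(("yellow",172,232,144,151),("green",281,342,147,154)):
    hsv=cv2.cvtColor(im,cv2.COLOR_BGR2HSV)[:,:,2].astype(float)
    sat=cv2.cvtColor(im,cv2.COLOR_BGR2HSV)[:,:,1].astype(float)
    def edge(rows,arr,z,name):
        pts=[]
        for c in range(c0,c1):
            p=arr[rows[0]:rows[1],c];g=np.abs(np.diff(p));pts.append((c,rows[0]+.5+(g*np.arange(len(g))).sum()/g.sum()))
        pts=np.array(pts);f=np.polyfit(pts[:,0],pts[:,1],1);P=plane(t,[(c,np.polyval(f,c)) for c in(c0,c1)],z);v=P[0]-P[1]
        print(n,name,P.round(4).tolist(),"yaw",np.degrees(np.arctan2(-v[0],v[1])))
    edge((ra+2,ra+7),hsv,.03,"stop top near") if 0 else None
    edge((ra+3,ra+6),hsv,.03,"stop top near edge")
    edge((ra+6,ra+8),hsv,.0,"stop foot")
    edge((rb+36,rb+40) ,sat,0,"rear outer line")
    edge((rb-10,rb-5),sat,.03,"stop top far edge")
    m=mask(im,n,(c0-10,rb+5,c1+10,rb+28));ys,xs=np.nonzero(m);L=xs[xs<(c0+c1)/2];Rr=xs[xs>(c0+c1)/2]
    print("inside y",plane(t,[(L.min()-.5,rb+16),(L.max()+.5,rb+16),(Rr.min()-.5,rb+16),(Rr.max()+.5,rb+16)],0)[:,1])
E
python3 go.py 0.448 0.085 0.0765 -4.2
```

```text
yellow stop top near edge [[0.6718, 0.3024, 0.03], [0.6734, 0.0864, 0.03]] yaw 0.40986709645778396
yellow stop foot [[0.6711, 0.309, 0.0], [0.671, 0.0886, 0.0]] yaw -0.03320865180186649
yellow rear outer line [[0.5305, 0.3039, 0.0], [0.5318, 0.0869, 0.0]] yaw 0.3647915255665339
yellow stop top far edge [[0.6867, 0.3029, 0.03], [0.6888, 0.0866, 0.03]] yaw 0.5480937810610116
inside y [0.3232 0.3122 0.0824 0.0714]
green stop top near edge [[0.6616, -0.0892, 0.03], [0.6618, -0.307, 0.03]] yaw 0.06035439962256751
green stop foot [[0.6596, -0.0906, 0.0], [0.6595, -0.3128, 0.0]] yaw -0.027353563683442626
green rear outer line [[nan, nan, nan], [nan, nan, nan]] yaw nan
green stop top far edge [[0.6758, -0.0893, 0.03], [0.6767, -0.3074, 0.03]] yaw 0.24551865098435738
inside y [-0.0739 -0.0848 -0.3128 -0.3236]
t 6.7 tcp [0.441 0.081 0.081] F [-1.308 -0.064 -0.761] w 0.0118
shift cm [ 0.662 -0.435  0.434] turn [-0.005  0.001  0.11 ]<stdin>:9: RuntimeWarning: invalid value encountered in scalar divide
```

```bash
python3 -m inch '0.15 0 0.15 0 0 0; 0.3 0 0.3 0 0 0; 0.43 0 0.43 0 0 0; 0.43 0 0.43 0 0 0' >/dev/null; python3 go.py 0.54 0.165 0.0765 -2
python3 -m inch '0.6 -0.5 0 0 0 0; 1.8 -1.6 0 0 0 0; 3.2 -2.9 0 0 0 -0.5; 4.6 -4.2 0 0 0 -1; 6 -5.5 0 0 0 -1.5' >/dev/null; python3 go.py 0.625 0.255 0.0765 0.3
```

```text
t 7.1 tcp [0.446 0.081 0.076] F [ 0.139  0.61  -1.044] w 0.0117
shift cm [ 8.814 -9.072 -0.018] turn [-0.005  0.004 -2.096]
t 7.6 tcp [0.51  0.132 0.077] F [ 0.516  0.435 -2.473] w 0.0115
shift cm [ 10.918 -12.779   0.013] turn [-0.011 -0.024 -2.864]
```

```bash
python3 -m inch '1.4 -1.6 0 0 0 -0.4; 2.8 -3.2 0 0 0 -0.8; 4.2 -4.8 0 0 0 -1.2; 5.6 -6.4 0 0 0 -1.6; 7 -8 0 0 0 -2' >/dev/null; python3 go.py 0.625 0.255 0.0765 0.3
python3 -m inch '1.1 -1.3 0 0 0 -0.3; 2.2 -2.6 0 0 0 -0.6; 3.2 -3.8 0 0 0 -0.8; 3.7 -4.4 0 0 0 -0.8; 3.7 -4.4 0 0 0 -0.8' >/dev/null; python3 go.py 0.651 0.255 0.0765 0.3
```

```text
t 8.1 tcp [0.584 0.209 0.076] F [-0.629 -0.404 -1.611] w 0.012
shift cm [ 4.096 -4.617 -0.016] turn [-0.005 -0.003 -0.859]
t 8.6 tcp [0.621 0.253 0.076] F [-0.085  0.209 -0.766] w 0.0112
shift cm [ 3.013 -0.21  -0.023] turn [-0.03  -0.039 -0.057]
```

```bash
python3 -m inch '0.5 0 0 0 0 0; 1 0 0 0 0 0; 1.6 -0.1 0 0 0 0; 2 -0.2 0 0 0 0; 2.2 -0.2 0 0 0 0' >/dev/null; python3 go.py 0.651 0.255 0.0765 0.3
for i in 1 2 3; do python3 -m inch '0.05 0 0 0 0 0; 0.1 0 0 0 0 0;0.1 0 0 0 0 0' >/dev/null; python3 f.py; done
```

```text
t 9.1 tcp [0.643 0.254 0.077] F [-0.732  0.523 -1.974] w 0.0114
shift cm [ 0.831 -0.117  0.009] turn [-0.013 -0.017 -0.109]
9.4 [0.643  0.2539 0.0766] [-0.1507 -0.3856 -1.2147] 0.0117
9.7 [0.6441 0.2539 0.0766] [-0.1506  0.5954 -1.5427] 0.0114
10.0 [0.6452 0.2539 0.0765] [-0.0125 -0.3284 -1.2289] 0.0114
```

```bash
for i in 1 2 3 4; do python3 -m inch '0.1 0 0 0 0 0; 0.1 0 0 0 0 0;0.1 0 0 0 0 0' >/dev/null; python3 f.py; done
```

```text
10.3 [0.6463 0.2539 0.0766] [-0.4395  0.088  -0.9803] 0.0118
10.6 [0.6472 0.2539 0.0766] [-0.1642  0.5024 -1.6288] 0.0117
10.9 [0.6482 0.2539 0.0766] [-0.5391  0.138  -1.2528] 0.0113
11.2 [0.6492 0.2539 0.0766] [-0.1318 -0.5619 -1.4948] 0.0116
```

```bash
for i in 1 2 3 4; do python3 -m inch '0.1 0 0 0 0 0; 0.1 0 0 0 0 0;0.1 0 0 0 0 0' >/dev/null; python3 f.py; done
```

```text
11.5 [0.6502 0.2539 0.0766] [ 0.3777 -0.4195 -1.1021] 0.0114
11.8 [0.6511 0.2539 0.0765] [-0.4728 -0.7563 -1.7692] 0.0115
12.1 [0.652  0.2539 0.0764] [-0.7954 -0.2256 -1.0726] 0.0116
12.4 [0.6531 0.2539 0.0765] [-0.6706  0.8021 -2.7423] 0.0115
```

```bash
python3 -m inch '0.05 0 0 0 0 0; 0.05 0 0 0 0 0;0.05 0 0 0 0 0' >/dev/null; python3 f.py;python3 -m inch '0.0 0 0 0 0 0' >/dev/null; python3 f.py
python3 - <<'E'
from m import *
s=cams.get_image("side");t=cams.get_image("top")
c=[(.6715,.21,0),(.6715,.21,.03)];print(proj(s,c))
a=cv2.resize(s["frame"][90:190,255:345],None,fx=5,fy=5,interpolation=cv2.INTER_CUBIC)
cv2.imwrite("pics/s4.png",a)
E
```

```text
12.7 [0.6535 0.2539 0.0765] [-2.3884  0.2342 -0.4126] 0.0116
12.8 [0.6535 0.2539 0.0765] [-0.829  -0.5819 -1.6766] 0.0114
[[311.1588 146.0842]
 [312.1249 139.7612]]
```

View pics/s4.png

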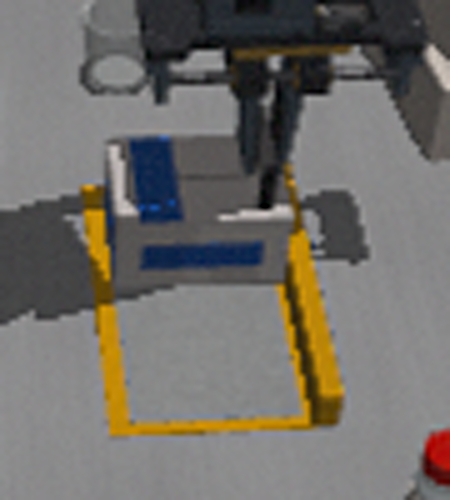

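```bash
python3 -m inch '0.08 0 0.09 0 0 0; 0.16 0 0.18 0 0 0; 0.23 0 0.26 0 0 0;0.23 0 0.26 0 0 0;0.23 0 0.26 0 0 0' >/dev/null; python3 f.py;for i in 1 2 3; do python3 -m inch '0.0 0 0 0 0 0;0 0 0 0 0 0' >/dev/null; python3 f.py; done
```

```text
13.4 [0.6561 0.2541 0.0745] [-1.7846 -0.2302  2.7452] 0.0118
13.6 [0.6561 0.2541 0.0745] [-2.7281  0.0089  4.3356] 0.0117
13.8 [0.6561 0.2541 0.0745] [-3.1678 -0.7881  6.0068] 0.012
14.0 [0.6561 0.2541 0.0745] [-3.4139  0.0131  5.5151] 0.0115
```

```bash
python3 -m inch '0 0 -0.06 0 0 0; 0 0 -0.06 0 0 0;0 0 -0.06 0 0 0' >/dev/null; python3 f.py; python3 -m inch '0 0 0 0 0 0;0 0 0 0 0 0;0 0 0 0 0 0;0 0 0 0 0 0;0 0 0 0 0 0' 1 15 >/dev/null; python3 f.py;python3 -m inch '0 0 0 0 0 0;0 0 0 0 0 0;0 0 -1 0 0 0;0 0 -3 0 0 0;0 0 -6 0 0 0' >/dev/null; python3 f.py; python3 -m inch '0 0 -3 0 0 0;0 3 -4 0 0 0;0 7 -4 0 0 0;0 11 -4 0 0 0;0 15 -4 0 0 0'>/dev/null;  python3 f.py
python3 - <<'E'
from m import *
s=cams.get_image("side");t=cams.get_image("top")
a=cv2.resize(s["frame"][90:190,255:345],None,fx=4.5,fy=4.5,interpolation=cv2.INTER_CUBIC)
b=cv2.resize(t["frame"][135:205,155:245],None,fx=4.5,fy=4.5,interpolation=cv2.INTER_CUBIC)
cv2.imwrite("pics/s5.png",np.hstack([a,np.vstack([b,np.zeros((450-b.shape[0],405,3),np.uint8)])]))
m=mask(t["frame"],"blue",(155,135,245,205));k=max(cv2.findContours(m,0,2)[0],key=cv2.contourArea);print(cv2.contourArea(k),plane(t,cv2.boxPoints(cv2.minAreaRect(k)),.06))
E
```

```text
14.3 [0.656  0.254  0.0745] [-1.8511  0.4413  2.8867] 0.0113
14.8 [0.6561 0.2538 0.0745] [-0.9118 -0.4227  0.1987] 0.0489
15.3 [0.655  0.2536 0.1341] [-0.215   0.228   0.3767] 0.0889
15.8 [0.6566 0.1027 0.1758] [-0.1298 -0.5423  0.505 ] 0.0914
150.5 [[0.5956 0.2965 0.06  ]
 [0.5956 0.216  0.06  ]
 [0.5671 0.2152 0.06  ]
 [0.5671 0.2955 0.06  ]]
```

View pics/s5.png

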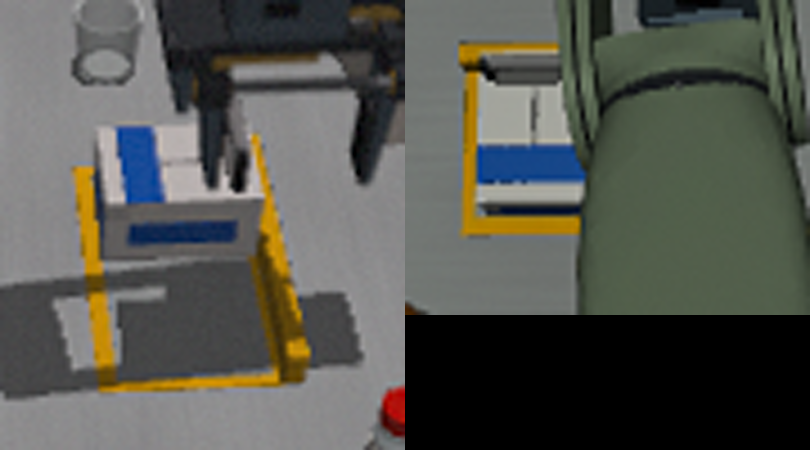

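The blue carton stands flat against the yellow stop, between the marking lines. I'll check it again once the arm is clear. Next is the orange one.

```bash
python3 -m inch '-3 3 0 0 0 1; -7 6 0 0 0 2; -11 9.5 0 0 0 3; -15 13 0 0 0 4; -18 17 0 0 0 5' >/dev/null;  python3 go.py 0.459 -0.12 0.19 -7
```

```text
t 16.4 tcp [ 0.479 -0.062  0.175] F [ 0.449 -1.178  0.049] w 0.0915
shift cm [-1.53   5.955 -1.474] turn [-0.022 -0.049  2.27 ]
```

```bash
python3 -m inch '-0.5 2 -0.5 0 0 1; -1 4 -1 0 0 2; -1.5 6 -1.5 0 0 2.2; -1.5 6 -1.5 0 0 2.2;-1.5 6 -1.5 0 0 2.2' >/dev/null;  python3 go.py 0.459 -0.12 0.19 -7
python3 - <<'E'
from m import *
d=cams.get_image("wrist");cv2.imwrite("pics/w2.png",d["frame"])
print("pred",proj(d,[[.459,-.12,.092],[.6605,-.2,0],[.6715,.21,0]]))
m=mask(d["frame"],"orange",(100,100,230,260));k=max(cv2.findContours(m,0,2)[0],key=cv2.contourArea);b=cv2.boxPoints(cv2.minAreaRect(k))
print("band",b.tolist(),plane(d,b,.06));ys,xs=np.nonzero(m);y0,y1=int(b[:,1].min())+8,int(b[:,1].max())-8
for side in(min,max):
    pts=np.array([(side(xs[ys==y]),y) for y in range(y0,y1)],float);f=np.polyfit(pts[:,1],pts[:,0],1);P=plane(d,[(np.polyval(f,y0),y0),(np.polyval(f,y1),y1)],.06);v=P[0]-P[1];print("edge yaw",np.degrees(np.arctan2(-v[0],v[1])))
E
```

```text
t 16.9 tcp [ 0.461 -0.12   0.19 ] F [0.459 0.39  0.635] w 0.0909
shift cm [-0.234  0.027  0.005] turn [-0.037 -0.07  -0.026]
pred [[ 246.5001  195.0362]
 [ 431.4514  217.0891]
 [ 463.7284 -270.0867]]
band [[157.93556213378906, 206.0020751953125], [190.1600799560547, 204.96258544921875], [191.09666442871094, 233.99688720703125], [158.8721466064453, 235.036376953125]] [[ 0.3736 -0.1303  0.06  ]
 [ 0.4038 -0.133   0.06  ]
 [ 0.3996 -0.1623  0.06  ]
 [ 0.3685 -0.1596  0.06  ]]
edge yaw 21.405367198473463
edge yaw -6.544207097104978
```

View pics/w2.png

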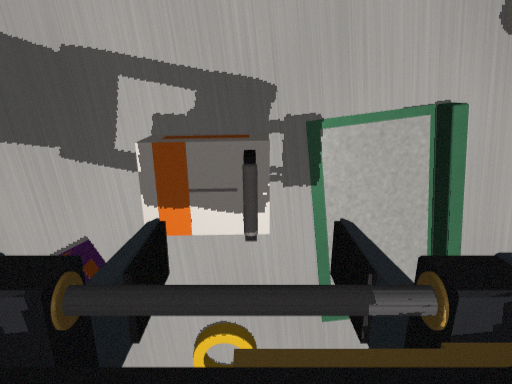

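The grip is at (250,151) to (251,240), and the orange band is at (172,190).

```bash
python3 - <<'E'
from m import *
d=cams.get_image("wrist");print(plane(d,[(250,151),(250.5,190),(250.5,195.5),(251,240)],.092),plane(d,[(250.5,193)],.092), plane(d,[(154,141),(187,142),(160,235),(191,235)],.06))
E
python3 go.py 0.4613 -0.12 0.095 -6.8
python3 -m inch '0 0 3 0 0 0; 0 0 6 0 0 0; 0 0 9 0 0 0; 0 0 9.5 0 0 0;0 0 9.5 0 0 0' >/dev/null; python3 go.py 0.4613 -0.12 0.074 -6.8
```

```text
[[ 0.4662 -0.0834  0.092 ]
 [ 0.4627 -0.1156  0.092 ]
 [ 0.4621 -0.1204  0.092 ]
 [ 0.4577 -0.1604  0.092 ]] [[ 0.4624 -0.1182  0.092 ]] [[ 0.3823 -0.0697  0.06  ]
 [ 0.4111 -0.0741  0.06  ]
 [ 0.3696 -0.1593  0.06  ]
 [ 0.3993 -0.1629  0.06  ]]
t 17.0 tcp [ 0.461 -0.12   0.19 ] F [0.275 0.109 0.09 ] w 0.0908
shift cm [0.008 0.05  9.456] turn [-0.034 -0.008 -0.143]
t 17.5 tcp [ 0.461 -0.12   0.094] F [0.881 0.234 0.749] w 0.0913
shift cm [0.054 0.031 2.002] turn [-0.034  0.115 -0.13 ]
```

```bash
python3 -m inch '0.1 0.1 0.7 0 0 0.4; 0.1 0.2 1.4 0 0 0.4; 0.1 0.2 2 0 0 0.4;0.1 0.2 2 0 0 0.4;0.1 0.2 2 0 0 0.4' >/dev/null; python3 f.py
python3 -m inch '0 0 0 0 0 0;0 0 0 0 0 0;0 0 0 0 0 0;0 0 0 0 0 0;0 0 0 0 0 0' 0 15 >/dev/null; python3 f.py
for i in 1 2; do python3 -m inch '0 0 0 0 0 0;0 0 0 0 0 0;0 0 0 0 0 0;0 0 0 0 0 0;0 0 0 0 0 0' >/dev/null; python3 f.py; done
python3 -m inch '-0.12 0 -0.12 0 0 0; -0.25 0 -0.25 0 0 0; -0.37 0 -0.38 0 0 0; -0.5 0 -0.52 0 0 0; -0.67 0 -0.69 0 0 0' >/dev/null; python3 f.py
for i in 1 2 3 4 5 6; do python3 -m inch '0 0 0 0 0 0;0 0 0 0 0 0' >/dev/null; python3 f.py; done
```

```text
18.0 [ 0.4617 -0.1225  0.0746] [-0.4608  0.0839 -0.1016] 0.0913
18.5 [ 0.4618 -0.1225  0.0746] [-0.397   0.1836 -0.4428] 0.0537
19.0 [ 0.4617 -0.1225  0.0745] [-0.2974 -0.3099  0.4041] 0.0141
19.5 [ 0.4616 -0.1226  0.0745] [-0.9348 -1.21    0.141 ] 0.0116
20.0 [ 0.4548 -0.1216  0.0814] [ 1.277  -1.9046 -3.7998] 0.0116
20.2 [ 0.4549 -0.1216  0.0814] [ 1.0648 -1.2523 -3.6442] 0.0115
20.4 [ 0.4549 -0.1216  0.0813] [ 0.088  -1.1444 -4.6953] 0.0116
20.6 [ 0.455  -0.1216  0.0813] [ 0.8341 -0.7615 -3.8158] 0.0117
20.8 [ 0.4549 -0.1216  0.0813] [ 0.1799 -1.0829 -4.8834] 0.0114
21.0 [ 0.4549 -0.1216  0.0814] [-0.2353 -0.7518 -5.4196] 0.0113
21.2 [ 0.4549 -0.1216  0.0814] [ 0.5655 -0.727  -5.2427] 0.0119
```

The orange carton holds at about -4.6 N, so it is full and goes in the green bay.

```bash
python3 -m inch '0.15 0 0.15 0 0 0; 0.3 0 0.3 0 0 0; 0.43 0 0.43 0 0 0; 0.43 0 0.43 0 0 0' >/dev/null; python3 f.py; python3 go.py 0.615 -0.2 0.0772 0.1
```

```text
21.6 [ 0.4594 -0.1222  0.0769] [-0.0873 -0.861  -5.3051] 0.0113
t 21.6 tcp [ 0.459 -0.122  0.077] F [-0.087 -0.861 -5.305] w 0.0113
shift cm [16.429  5.715 -0.042] turn [-0.009  0.022 -7.485]
```

```bash
python3 -m inch '0.6 0.2 0 0 0 -0.2; 2 0.7 0 0 0 -0.8; 3.5 1.2 0 0 0 -1.6; 5 1.7 0 0 0 -2.4; 6.5 2.3 0 0 0 -3.2' >/dev/null; python3 go.py 0.615 -0.2 0.077 0.1
python3 -m inch '1.4 0.3 0 0 0 -0.8; 2.8 0.7 0 0 0 -1.6; 4.2 1.1 0 0 0 -2.4; 5.6 1.5 0 0 0 -3.2; 7 1.9 0 0 0 -3.8' >/dev/null; python3 go.py 0.615 -0.2 0.077 0.1
```

```text
t 22.1 tcp [ 0.521 -0.153  0.077] F [-0.989  1.127 -5.548] w 0.0117
shift cm [ 9.688  3.982 -0.036] turn [-0.075  0.055 -4.292]
t 22.6 tcp [ 0.59  -0.177  0.076] F [-0.528  0.539 -5.771] w 0.0117
shift cm [ 2.558  2.253 -0.064] turn [-0.077  0.086 -0.496]
```

```bash
python3 -m inch '0.9 0.7 0 0 0 -0.2; 1.8 1.4 -0.03 0 0 -0.4; 2.6 2.1 -0.05 0 0 -0.5; 3.2 2.3 -0.05 0 0 -0.5; 3.5 2.3 -0.05 0 0 -0.5' >/dev/null; python3 go.py 0.64 -0.2 0.077 0.1
python3 -m inch '0.2 0 0 0 0 0; 0.5 0 0 0 0 0;0.7 0 0 0 0 0;0.8 0 0 0 0 0' >/dev/null; python3 go.py 0.64 -0.2 0.077 0.1; for i in 1 2 3; do python3 -m inch '0.1 0 0 0 0 0; 0.1 0 0 0 0 0;0.1 0 0 0 0 0' >/dev/null; python3 f.py; done
```

```text
t 23.1 tcp [ 0.625 -0.201  0.078] F [-0.691 -0.746 -6.698] w 0.0111
shift cm [ 1.55  -0.127  0.052] turn [ 0.01  -0.002 -0.012]
t 23.5 tcp [ 0.632 -0.2    0.078] F [-1.093  0.164 -5.428] w 0.0116
shift cm [ 0.782 -0.039  0.066] turn [-0.011  0.002  0.026]
23.8 [ 0.6332 -0.2005  0.0777] [-0.3268 -0.1291 -4.8144] 0.0116
24.1 [ 0.6342 -0.2007  0.0776] [-1.1051  0.4713 -5.8979] 0.0112
24.4 [ 0.6352 -0.2007  0.0776] [-0.3958  0.0181 -6.312 ] 0.0121
```

```bash
for i in 1 2 3 4 5; do python3 -m inch '0.1 0 0 0 0 0; 0.1 0 0 0 0 0;0.1 0 0 0 0 0' >/dev/null; python3 f.py; done
```

```text
24.7 [ 0.6362 -0.2006  0.0776] [-1.5387 -0.5313 -5.8858] 0.0114
25.0 [ 0.6372 -0.2007  0.0777] [-1.0789 -0.2299 -5.5176] 0.0115
25.3 [ 0.6382 -0.2006  0.0776] [-1.5893  0.2143 -5.8186] 0.0112
25.6 [ 0.6392 -0.2007  0.0777] [-1.5374  0.3982 -5.3002] 0.0117
25.9 [ 0.6402 -0.2006  0.0777] [-0.9164  0.3138 -5.2026] 0.0117
```

```bash
for i in 1 2 3; do python3 -m inch '0.05 0 0 0 0 0; 0.1 0 0 0 0 0;0.1 0 0 0 0 0' >/dev/null; python3 f.py; done
```

```text
26.2 [ 0.6412 -0.2006  0.0776] [-1.8409 -0.0812 -4.9655] 0.0112
26.5 [ 0.6417 -0.2006  0.0774] [-2.3964  0.8897 -5.4469] 0.0115
26.8 [ 0.6424 -0.2006  0.0772] [-4.0937 -0.1961 -7.1827] 0.0113
```

```bash
python3 -m inch '0.07 0 0.07 0 0 0; 0.14 0 0.14 0 0 0; 0.2 0 0.21 0 0 0;0.2 0 0.21 0 0 0;0.2 0 0.21 0 0 0' >/dev/null; python3 f.py;for i in 1 2; do python3 -m inch '0 0 0.05 0 0 0;0 0 0.05 0 0 0' >/dev/null; python3 f.py; done
```

```text
27.3 [ 0.6442 -0.2006  0.0753] [-6.4906  0.0081 -6.2912] 0.0116
27.5 [ 0.6443 -0.2006  0.0749] [-5.3135 -0.1992 -6.0618] 0.0115
27.7 [ 0.6443 -0.2005  0.0746] [-6.0356  0.5194 -4.2626] 0.0114
```

```bash
for i in 1 2 3; do python3 -m inch '-0.02 0 0.04 0 0 0;-0.02 0 0.04 0 0 0' >/dev/null; python3 f.py; done
```

```text
27.9 [ 0.6443 -0.2005  0.0746] [-5.3191  0.7709 -3.8683] 0.0116
28.1 [ 0.6443 -0.2005  0.0746] [-7.2191  0.4296 -1.3259] 0.0117
28.3 [ 0.6443 -0.2005  0.0746] [-5.91    1.7946 -1.4567] 0.0115
```

```bash
python3 -m inch '-0.02 0 0 0 0 0;-0.02 0 0 0 0 0;-0.02 0 0 0 0 0;-0.02 0 0 0 0 0;-0.02 0 0 0 0 0' 1 15 >/dev/null; python3 f.py;python3 -m inch '0 0 0 0 0 0;0 0 0 0 0 0;0 0 0 0 0 0;0 0 -1 0 0 0;0 0 -3 0 0 0' >/dev/null; python3 f.py; python3 -m inch '0 0 -4 0 0 0;0 0 -8 0 0 0;-4 0 -10 0 0 0;-8 0 -10 0 0 0;-12 0 -10 0 0 0'>/dev/null;python3 -m inch '-5 0 0 0 0 0;-10 0 0 0 0 0;-15 0 0 0 0 0;-18 0 0 0 0 0;-18 0 0 0 0 0'>/dev/null;  python3 f.py
python3 - <<'E'
from m import *
s=cams.get_image("side");t=cams.get_image("top")
cv2.imwrite("pics/top9.png",t["frame"]);cv2.imwrite("pics/side9.png",s["frame"])
a=cv2.resize(s["frame"][90:300,255:355],None,fx=2.8,fy=2.8,interpolation=cv2.INTER_CUBIC)
b=cv2.resize(t["frame"][110:250,150:360],None,fx=2.4,fy=2.4,interpolation=cv2.INTER_CUBIC)
H=max(a.shape[0],b.shape[0]);pad=lambda i:cv2.copyMakeBorder(i,0,H-i.shape[0],0,0,0)
cv2.imwrite("pics/e1.png",np.hstack([pad(a),pad(b)])[:, :800])
for c,roi in(("blue",(165,155,245,190)),("orange",(280,150,345,190))):
    m=mask(t["frame"],c,roi);k=max(cv2.findContours(m,0,2)[0],key=cv2.contourArea);print(c,cv2.contourArea(k),cv2.minAreaRect(k),plane(t,cv2.boxPoints(cv2.minAreaRect(k)),.06))
E
```

```text
28.8 [ 0.6449 -0.2008  0.0737] [-0.2774 -0.4683 -0.8823] 0.0489
29.3 [ 0.6433 -0.2003  0.1024] [ 0.6853  0.6796 -0.1461] 0.0887
30.3 [ 0.3408 -0.2006  0.2042] [0.4484 0.0538 0.3214] 0.0915
blue 175.5 ((184.0, 171.0), (8.0, 26.0), 90.0) [[0.5956 0.2965 0.06  ]
 [0.5956 0.2055 0.06  ]
 [0.5671 0.2048 0.06  ]
 [0.5671 0.2955 0.06  ]]
orange 200.0 ((314.5, 174.0), (8.0, 25.0), 90.0) [[ 0.5849 -0.1602  0.06  ]
 [ 0.5849 -0.2468  0.06  ]
 [ 0.5566 -0.2462  0.06  ]
 [ 0.5566 -0.1598  0.06  ]]
```

View pics/e1.png

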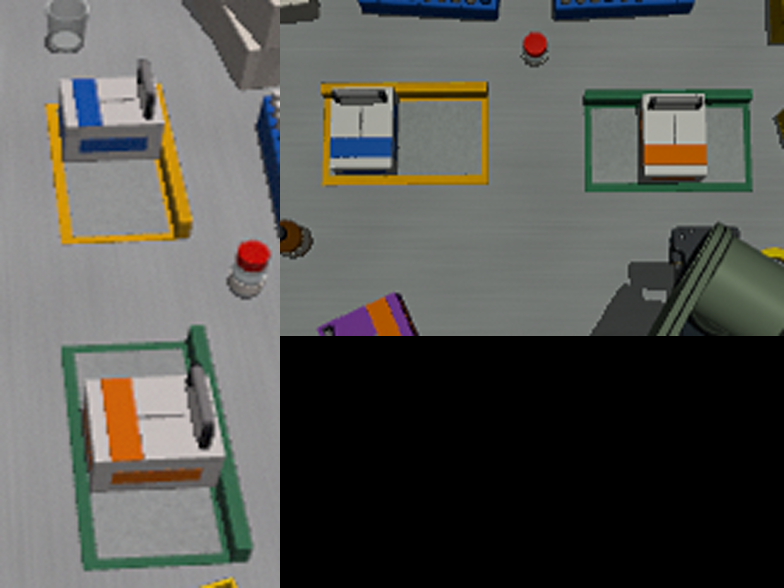

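Run:
```python
from m import *
t=cams.get_image("top");im=t["frame"].astype(float)
for n,c0,c1,ra,rb,ch in(("blue near",174,195,172,178,2),("blue far",174,195,164,170,2),("orange near",304,325,175,181,0),("orange far",304,325,167,173,0)):
    pts=[]
    for c in range(c0,c1):
        g=np.abs(np.diff(im[ra:rb,c,ch]));pts.append((c,ra+.5+(g*np.arange(len(g))).sum()/g.sum()))
    p=np.array(pts);f=np.polyfit(p[:,0],p[:,1],1);P=plane(t,[(c,np.polyval(f,c)) for c in(c0,c1)],.06);v=P[0]-P[1];print(n,P[:,0],"yaw",np.degrees(np.arctan2(-v[0],v[1])))
```

```text
blue near [0.5663 0.5677] yaw 1.055079583882408
blue far [0.5964 0.5965] yaw 0.10361331830683396
orange near [0.5555 0.5555] yaw 0.010477332975558536
orange far [0.5859 0.5859] yaw -0.003294085545124674
```

```bash
python3 -c "
from rig import r
print(r.observe()['time']);print(r.job_done())"
```

```text
30.45
the job is handed in; nothing more can be done
None
```

The job is handed in at 30.5 s. The blue carton is empty and stands in the yellow bay; the orange carton is full and stands in the green bay.

- **Weighing:** I tipped blue first, then orange, each about 4° with the rear edge on the bench. Blue read about 1.2 N after subtracting the sensor offset, and orange about 4.6 N, well clear of the empty and full limits.
- **Placing:** I towed each carton with its front edge eased up about 3 mm until I felt the stop, then lowered it flat and released it. The final pictures show both inside their markings. The measured bands put both front ends at the stops to within 1–2 mm of measuring error. They look square to about 0.1°, except one blurred edge of the blue band, which read 1.1°.
- **Contact forces:** Setting blue down pressed it with about 5–6 N for around half a second before I eased off. Orange met its stop with up to about 7 N.
- **Disagreement:** My camera estimates of the handle height came out 8–18 mm below the 92 mm stated. I gripped at the stated height, and both grips closed to about 11.5 mm on the 12 mm bar.
- **Bystanders:** The jar and bottle showed no sign of having moved in the last view. I did not measure the others again, and neither the arm nor a carton went near them.

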